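# Slide a plate between the guide blocks to the weld seam

## Task

On the welding bench, use the fingertips to push the loose steel plate along the bench top, through the narrow gap between the two fixed guide blocks, until its leading edge butts squarely against the edge of the clamped plate beyond them, sides lined up, ready for tacking. Only push it: do not pick it up or tip it, and leave the hammer, the brush and the piece of blue tube where they are. Finish with the hand clear of everything.

Things in the scene. Friction and masses are not known exactly. Their poses are not given: they have to be found in the camera images.
- plate: loose flat steel plate, 100 mm long (its x) by 90 wide (its y) by 12 thick, 0.65 to 1 kg, lying on the bench in front of the gap, long way roughly in the pushing direction; origin at the centre of its underside, z up. Slides with dry friction (4 to 12 N) and can jam if it enters the gap askew or over 5 mm off centre
- jig: the fixed fixture on the bench; origin on the bench top midway between its two guide blocks. +x is the pushing direction (from the loose plate, through the gap, to the clamped plate), y runs across the gap, z up. The gap is 94 mm wide, from y = -47 to +47. When the loose plate butts home its centre is at x = 83 mm and its trailing edge, at x = 33, is 8 mm past the blocks
- left_block (a point): top centre of one aluminium guide block, 30 mm above the bench, at x = 0, y = 59 mm in the jig's frame. Bolted down; 24 mm wide, x from -25 to +25 mm, ends rounded (radius 12), bolt head 6 mm above its top. A lead-in nose as high, 12 mm thick, runs on towards the loose plate, flaring away from the gap by 22 degrees: its inner face is 47 mm off the centre line at x = -23, 58 mm at x = -51
- right_block (a point): top centre of one aluminium guide block, 30 mm above the bench, at x = 0, y = -59 mm in the jig's frame. Bolted down; 24 mm wide, x from -25 to +25 mm, ends rounded (radius 12), bolt head 6 mm above its top. A lead-in nose as high, 12 mm thick, runs on towards the loose plate, flaring away from the gap by 22 degrees: its inner face is 47 mm off the centre line at x = -23, 58 mm at x = -51
- seam (a point): middle of the near upper edge of the clamped plate, 12 mm above the bench, at x = 133, y = 0 mm in the jig's frame. The clamped plate has the loose one's size, 100 x 90 x 12 mm, square to the jig, centred 50 mm farther along x. A yellow hold-down clamp 120 mm high stands over it, 50 to 150 mm beyond the seam
- tube: upright offcut of blue square tube, 40 x 40 mm, 60 mm high, loose bystander beside the fixture; origin at the centre of its underside
- hammer: hammer lying on the bench, about 200 mm long, loose bystander; its origin lies on the bench under it
- brush: brush lying on the bench, about 190 mm long, loose bystander; its origin lies on the bench under it
Mind the look-alikes: they are no part of the job. Leave any green or turquoise look-alike of the plate alone.

How it is judged:
By the outcome, as a careful person would: the job done as asked, in the order asked, and still so for the second after the job is handed in, with the robot touching nothing.
It also fails if it takes over 72 s, if anything falls off the work surface, if the arm or the gripper's body presses on something with over 40 N, if the wrist force passes 120 N, or if a joint passes its speed limit or range.

## Robot

A 7-joint arm with a two-finger parallel gripper is mounted at the origin on the work surface. World frame = base frame: x ahead of the robot, y to its left, z up, the work surface at z = 0. Lengths are in m, angles in degrees, forces in N, time in s.
With the tool pointing down it reaches from about 0.425 to 0.875 m from the base axis. Payload 4.7 kg.
Tool frame: the origin (TCP) lies on the centre line of the jaws, within the pads' length; the fingertips stand 8 mm ahead of it and the grasp point (between the pads) lies 11 mm behind it; z points along the fingers, y is the direction in which the jaws open and shut (so a half turn about z gives the same grasp; the last joint's range is limited). The gripper opens to 87 mm and grips with 3 to 60 N. Pads are 19 mm wide; open, the fingers measure 117 mm over their backs; the gripper's body (75 mm by 190 mm) begins 51 mm behind the grasp point.
Start: joints at [-76.255, 18.392, -4.016, 83.108, 1.295, 78.541, -3.26], TCP at [0.146, 0.634, 0.231] pointing down, gripper open.
Joint ranges: [-163.93, 163.93], [-17.29, 119.83], [-79.2, 71.16], [3.27, 140.29], [-89.18, 269.18], [5.43, 117.66], [-154.24, 154.24]. Speed limits (degrees/s): [147.25, 147.25, 180, 180, 180, 180, 180].

## Interface

Orientations are given as [roll, pitch, yaw] about the fixed x, y, z axes, in that order (R = Rz(yaw) Ry(pitch) Rx(roll)).
In Python, from cell import env gives the robot as it stands. The module is installed in compiled form; this text tells all that it offers.
- The arm moves only by the tool move_arm, never from a script. Its argument "steps" is a list of rows, each a list of 2 entries, a list of its own where there are three numbers: the shift along the tool's x, y, z in m, then the turn about the tool's z in rad. A call has 1 to 20 rows; each row is the pose to reach, as a shift and turn from the pose commanded when the call began, along the tool's axes at that moment; what a row does not reach only later rows make up. A row lasts 1/8 s, in which the tool goes at most 62.5 mm and 10.7 degrees, less where a joint would pass 70% of its speed; a pose out of reach is approached as far as the arm can. A call with a gripper value outside its range is refused whole. "hand" is the closure, from -1 (fully open) to 1 (shut), set as the call begins (left out, the last holds). The fingers move at their own pace and stop on an object; "squeeze" is the grip in N (left out, the last holds). Time passes only in rows, so rows that repeat a pose let the fingers close. It gives the time, the measured TCP pose, the force and the opening at its end, in the units of the state.
- env.get_obs(): the state, without advancing time (a new reading comes with each control period).
- env.read_camera(name): name is "scene" or "top" or "wrist"; returns (picture, depth): 420x560x3 uint8, red, green, blue; 420x560 float32, m along the optical axis (not along the pixel's ray), 0 where there is no reading.
- env.calibration(name): a dict with "intrinsics" (3x3 intrinsics, pixels), "position" and "orientation" of the camera in the world; the wrist camera has in their place "mount" (4x4, takes a point from camera to tool coordinates, whose origin is the TCP and whose axes are the flange's). Camera axes: x right, y up, looking along -z (the intrinsics and any distortion apply to the point x, -y, -z); pixel columns grow to the right and rows downward; lengths in m; the calibration is good to about 2 mm. The wrist camera is an equidistant fisheye: a pixel r from the principal point sees the ray r / f radians off the axis. A picture is of the moment at which its call begins: read the wrist's pose just before it. calibration takes no time and is no camera call.
- env.sign_off(): hands the job in, once; it reports no verdict.
Trained networks look in the newest picture that a camera, given by its name, has taken for a name from the list of things; names that differ only in an ending like _2 or _b are one class to them, and where a whole thing is asked for, a point or a joint stands for the part that bears it (a point fixed in the world has none). Each returns a list of dicts, best first, with "conf" (0 to 1); they miss things now and then, are a little off and sometimes report something else, mostly with a low value. They report only what shows in the picture. A call takes as long as a camera call. They do not tell look-alikes from the thing itself.
- env.cut_out(camera, query): "region" (420x560 bool, what is visible of it) and "uv" ([column, row] in pixels, amid what is visible of it).
The state is a dict: "time_s": time; "qpos": joint angles; "joint_velocities": joint speeds; "effort": joint torques, N m; "tool_pos": TCP position; "tool_rot": TCP orientation; "force": force on the tool from outside, world axes, zero at the start; "wrist_torque": the same for the moment, N m; "grip_width": finger opening in m.
Only numpy, scipy, OpenCV 4.12 (cv2) and the standard library are available. Lean on these libraries where they do the work, as an engineer would, in place of code of your own. Each camera call takes 0.05 s, during which the arm holds its last target. There are 200 camera calls.

## Working session

There is one attempt and no reset: what is moved stays moved. The work goes in short steps, Python scripts to look and compute and a tool call to move; the robot and the scene stay as the last step left them, time stands still between calls to the robot, and variables do not carry over. Pictures are saved under pics/ and viewed, about 8 in all and at most 12, crops included, and the job is handed in when it is done.

Besides the shell and the picture viewer there is one more tool, called in YAML: its name, and indented under it one key for each argument. move_arm: Moves the arm, as the interface text tells. Its arguments: {"type":"object","properties":{"steps":{"type":"array"},"hand":{"type":"number"},"squeeze":{"type":"number"}},"required":["steps"]}

```bash
mkdir -p pics; cat > h.py <<'E'
import numpy as np, cv2
from scipy.spatial.transform import Rotation as R
from cell import env
def cam(n):
    c=env.calibration(n); o=np.array(c["orientation"]); 
    M=o if o.shape==(3,3) else R.from_euler('xyz',o,degrees=True).as_matrix()
    return np.array(c["intrinsics"]),np.array(c["position"]),M,c
def pts(n,d,uv):  # uv Nx2 -> world via depth
    K,p,M,_=cam(n); uv=np.asarray(uv,float); z=d[uv[:,1].astype(int),uv[:,0].astype(int)]
    x=(uv[:,0]-K[0,2])/K[0,0]*z; y=(uv[:,1]-K[1,2])/K[1,1]*z
    return np.c_[x,-y,-z]@M.T+p
def onplane(n,uv,h):
    K,p,M,_=cam(n); uv=np.asarray(uv,float)
    r=np.c_[(uv[:,0]-K[0,2])/K[0,0],-(uv[:,1]-K[1,2])/K[1,1],-np.ones(len(uv))]@M.T
    return p+r*((h-p[2])/r[:,2])[:,None]
def proj(n,X):
    K,p,M,_=cam(n); c=(np.asarray(X)-p)@M
    return np.c_[K[0,0]*c[:,0]/-c[:,2]+K[0,2],-K[1,1]*c[:,1]/-c[:,2]+K[1,2]]
E
python3 - <<'E'
from h import *
for n in("scene","top"):
    im,d=env.read_camera(n); cv2.imwrite(f"pics/{n}0.png",im[:,:,::-1]); print(env.calibration(n))
    if n=="top":
        np.save("top_d.npy",d)
    for q in("plate","left_block","right_block","seam","tube","hammer","brush","jig"):
        for r in env.cut_out(n,q)[:3]:
            rg=r["region"]; v,u=np.nonzero(rg&(d>0)); P=pts(n,d,np.c_[u,v]) if len(u) else np.zeros((1,3))
            print(n,q,round(r["conf"],2),np.round(r["uv"]),rg.sum(),np.round(np.median(P,0),3))
print(env.calibration("wrist")); print(env.get_obs())
E
```

```text
{'intrinsics': array([[391.92139467,   0.        , 273.03856088],
       [  0.        , 391.92139467, 207.64907889],
       [  0.        ,   0.        ,   1.        ]]), 'position': array([0.88974377, 0.36204293, 0.72504533]), 'orientation': array([ 31.78915627,   0.41728368, 138.1860208 ])}
scene plate 0.95 [246. 165.] 1431 [ 0.576 -0.095  0.012]
scene plate 0.84 [167. 223.] 1870 [ 0.784 -0.087  0.011]
scene plate 0.58 [155. 159.] 1392 [ 0.712 -0.247  0.011]
scene left_block 0.74 [351. 272.] 4349 [0.596 0.245 0.013]
scene right_block 0.67 [351. 266.] 4348 [0.595 0.247 0.013]
scene seam 0.63 [352. 270.] 4454 [0.595 0.245 0.013]
scene tube 0.92 [250. 276.] 642 [0.742 0.131 0.04 ]
scene hammer 0.64 [304. 370.] 2370 [0.778 0.313 0.024]
scene brush 0.55 [376. 217.] 1313 [0.465 0.193 0.018]
scene jig 0.93 [350. 270.] 4227 [0.596 0.247 0.014]
{'intrinsics': array([[463.44411949,   0.        , 278.80307528],
       [  0.        , 463.44411949, 216.70529822],
       [  0.        ,   0.        ,   1.        ]]), 'position': array([0.46143892, 0.04319651, 0.94474571]), 'orientation': array([  
[... 1247 characters left out ...]
0e+00]])}
{'time_s': 0.9, 'qpos': array([-76.25508352,  18.39115786,  -4.01860021,  83.10559578,
         1.29527025,  78.54336934,  -3.26137405]), 'joint_velocities': array([-0.04324018, -0.01692893,  0.07371736, -0.11025289, -0.02060996,
       -0.03502388,  0.01139899]), 'effort': array([ 3.89316347e-05, -4.91097665e+01, -4.03048201e-01, -3.12771749e+01,
       -6.36052480e-02,  3.36606894e-02,  2.88363799e-05]), 'tool_pos': array([0.14553048, 0.63351943, 0.23061271]), 'tool_rot': array([1.79994963e+02, 2.25449572e-03, 1.67064888e+02]), 'force': array([ 0.19888127,  0.75267067, -0.01053446]), 'wrist_torque': array([ 0.03657071, -0.01252348, -0.0071754 ]), 'grip_width': 0.0872636668734283}
```

View pics/top0.png

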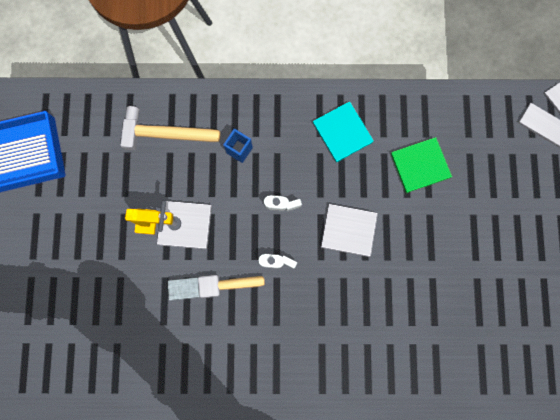

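View pics/scene0.png

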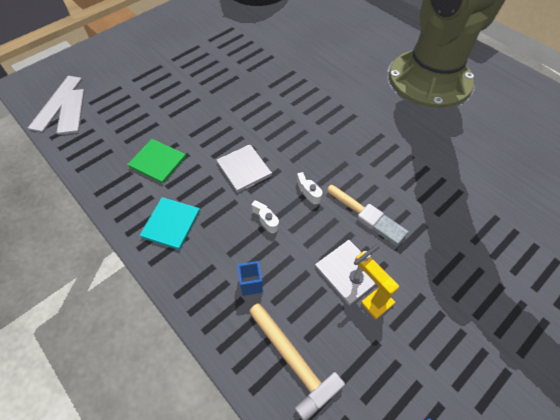

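The top view shows three plate-like things: a grey plate at (350,230), turquoise at (343,131) and green at (421,165). The grey one is the steel plate, as it lies in front of the gap between the blocks (276,202)/(271,261). The clamped plate is at (186,224). Next I'll measure the jig frame and the plate pose.

```bash
cat >> h.py <<'E'
def fitrect(n,d,im,c,r=45,h=0.012):
    """min-area rect (world) of bright grey pixels near px c at height h"""
    hsv=cv2.cvtColor(im,cv2.COLOR_RGB2HSV); m=((hsv[...,1]<60)&(hsv[...,2]>120)).astype(np.uint8)
    w=np.zeros_like(m); cv2.circle(w,c,r,1,-1); m&=w
    k,l,s,_=cv2.connectedComponentsWithStats(m); i=1+np.argmax(s[1:,4]); 
    cn=max(cv2.findContours((l==i).astype(np.uint8),cv2.RETR_EXTERNAL,cv2.CHAIN_APPROX_NONE)[0],key=len)[:,0]
    P=onplane(n,cn,h)[:,:2]
    rc=cv2.minAreaRect((P*1000).astype(np.float32))
    return rc,P,s[i,4]
E
python3 - <<'E'
from h import *
im,d=env.read_camera("top")
for nm,c,h,r in(("loose",(350,230),.012,45),("clamped",(190,224),.012,45),("Lblk",(281,202),.03,25),("Rblk",(276,261),.03,25)):
    rc,P,a=fitrect("top",d,im,c,r,h); print(nm,np.round(rc[0],1),np.round(rc[1],1),round(rc[2],1),a,np.round(cv2.boxPoints(rc),1).tolist())
    print(np.round(np.median(pts("top",d,proj("top",np.c_[P.mean(0)[None],[[h]]])),0),3))
s=np.hstack([cv2.resize(im[170:290,140:390],None,fx=3,fy=3,interpolation=cv2.INTER_CUBIC)])
cv2.imwrite("pics/crop.png",s[:,:,::-1])
E
```

```text
loose [ 574.8 -118.7] [134.5 172.8] 79.4 3058 [[477.5, -168.89999389648438], [647.2999877929688, -200.6999969482422], [672.0999755859375, -68.5], [502.29998779296875, -36.70000076293945]]
[ 0.566 -0.127  0.015]
clamped [584.3 219.6] [137.6 178.2] 61.6 2908 [[473.20001220703125, 201.39999389648438], [629.9000244140625, 116.69999694824219], [695.4000244140625, 237.6999969482422], [538.7000122070312, 322.5]]
[0.575 0.215 0.017]
Lblk [622.1  35.5] [49.1 97.9] 11.0 590 [[588.7000122070312, 78.9000015258789], [607.2999877929688, -17.200000762939453], [655.5, -7.900000095367432], [636.9000244140625, 88.19999694824219]]
[0.617 0.036 0.031]
Rblk [509.   49.8] [30.6 88.8] 2.5 486 [[491.79998779296875, 93.5], [495.70001220703125, 4.699999809265137], [526.2999877929688, 6.099999904632568], [522.4000244140625, 94.80000305175781]]
[0.506 0.053 0.038]
```

View pics/crop.png

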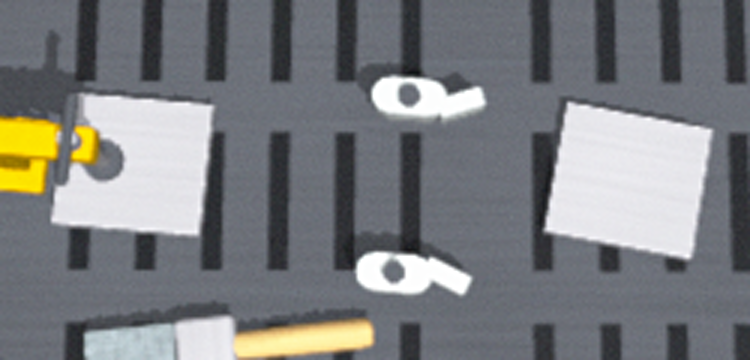

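```bash
sed -i 's/>120)/>vmin)/; s/h=0.012):/h=0.012,vmin=165):/' h.py
cat >> h.py <<'E'
def jigfit(im,d):
    """jig frame from bolt heads + clamped near edge (top camera)"""
    pass
E
python3 - <<'E'
from h import *
im,d=env.read_camera("top")
for v in(150,165,185):
  for nm,c,h,r in(("loose",(350,230),.012,45),("clamped",(190,224),.012,45),("Lblk",(281,202),.03,25),("Rblk",(276,261),.03,25)):
    rc,P,a=fitrect("top",d,im,c,r,h,v); print(v,nm,np.round(rc[0],1),np.round(rc[1],1),round(rc[2],1),a,np.round(cv2.boxPoints(rc)).astype(int).tolist())
px=lambda l:[(140+a/3-.33,170+b/3-.33) for a,b in l]
b=onplane("top",px([(409,95),(394,271)]),.036); print("bolts",b.round(4),np.linalg.norm(b[0]-b[1]))
e=onplane("top",px([(214,103),(199,236)]),.012); print("edge",e.round(4),np.linalg.norm(e[0]-e[1]))
l=onplane("top",px([(567,101),(712,128),(691,259),(545,232)]),.012); print("loose",l.round(4),l.mean(0),np.linalg.norm(np.diff(l,axis=0),axis=1))
for nm,q in(("b",b),("e",e)):
    y=(q[0]-q[1])[:2]; print(nm,np.degrees(np.arctan2(y[1],y[0])), q.mean(0))
E
```

```text
150 loose [ 574.  -101.8] [101.3  91.1] 79.3 2225 [[520, -143], [609, -160], [628, -60], [539, -44]]
150 clamped [584.2 233.8] [101.1  91.2] 85.2 1861 [[534, 187], [625, 180], [634, 280], [543, 288]]
150 Lblk [626.2  34. ] [74.8 28.4] 86.3 386 [[610, -2], [638, -4], [643, 70], [614, 72]]
150 Rblk [510.   43.6] [76.8 25.9] 88.0 380 [[496, 6], [522, 5], [524, 82], [498, 82]]
165 loose [ 574.3 -101.8] [100.6  90.2] 79.3 2192 [[521, -143], [609, -160], [628, -61], [539, -44]]
165 clamped [584.9 233.6] [100.7  90.7] 84.6 1820 [[535, 188], [625, 179], [635, 279], [545, 288]]
165 Lblk [626.4  34.1] [74.8 26.6] 84.9 356 [[610, -2], [636, -4], [643, 70], [617, 73]]
165 Rblk [510.6  44.6] [25.5 74.8] 0.1 364 [[498, 82], [498, 7], [523, 7], [523, 82]]
185 loose [ 574.5 -101.7] [100.2  89.2] 79.3 2147 [[521, -143], [609, -159], [628, -61], [540, -44]]
185 clamped [584.9 234. ] [99.2 89. ] 85.3 1750 [[536, 188], [625, 181], [633, 280], [545, 287]]
185 Lblk [626.8  34.1] [74.8 25.8] 84.9 334 [[611, -2], [636, -4], [643, 70], [617, 72]]
185 Rblk [509.1  43.8] [73.9 24.7] 83.8 347 [[493, 8], [517, 6], [525, 79], [501, 82]]
bolts [[0.6278 0.0469 0.036 ]
 [0.5112 0.0563 0.036 ]] 0.11695197464969202
edge [[0.6263 0.1797 0.012 ]
 [0.5357 0.1877 0.012 ]] 0.09099072246890852
loose [[ 0.6283 -0.0607  0.012 ]
 [ 0.6099 -0.159   0.012 ]
 [ 0.521  -0.1423  0.012 ]
 [ 0.5389 -0.0447  0.012 ]] [ 0.57448828 -0.10166307  0.012     ] [0.10001499 0.09047347 0.0992817 ]
b -4.630553968806412 [0.56948426 0.05160852 0.036     ]
e -5.001180951948715 [0.58098417 0.18369337 0.012     ]
```

```bash
cat >> h.py <<'E'
J0=np.array([.5695,.0514]); A=85.2
U=np.array([np.cos(np.radians(A)),np.sin(np.radians(A))]); V=np.array([-U[1],U[0]])
def tojig(p): q=np.asarray(p)[:2]-J0; return np.array([q@U,q@V])
def shift(x,y,z,yawj,start=None):
    o=env.get_obs(); p,r=(o["tool_pos"],o["tool_rot"]) if start is None else start
    M=R.from_euler('xyz',r,degrees=True).as_matrix()
    t=np.r_[J0+x*U+y*V,z]; dy=(A+yawj-r[2]+180)%360-180
    print("target",t.round(4),"shift",((t-p)@M).round(4),"turn",round(-np.radians(dy),4), "now jig",(tojig(p)*1000).round(1),"z",p[2].round(4),"yawj",round(r[2]-A,2),"rp",np.round(r[:2],2),"F",np.round(o["force"],1),o["grip_width"],o["time_s"])
E
python3 -c "
from h import *
shift(-.152,-.090,.09,90)"
```

```text
target [ 0.6465 -0.1076  0.09  ] shift [-0.6541 -0.6102  0.1406] turn -0.142 now jig [544.6 471.2] z 0.2306 yawj 81.86 rp [179.99   0.  ] F [-0.  -1.2 -0.6] 0.08723515112404935 1.0
```

move_arm:
  hand: -0.15
  steps:
    - [[-0.327,-0.305,0],-0.07]
    - [[-0.327,-0.305,0],-0.07]
    - [[-0.327,-0.305,0],-0.07]
    - [[-0.654,-0.61,0],-0.142]
    - [[-0.654,-0.61,0],-0.142]
    - [[-0.654,-0.61,0],-0.142]
    - [[-0.654,-0.61,0],-0.142]
    - [[-0.654,-0.61,0],-0.142]
    - [[-0.654,-0.61,0],-0.142]
    - [[-0.654,-0.61,0],-0.142]
    - [[-0.654,-0.61,0],-0.142]
    - [[-0.654,-0.61,0],-0.142]
    - [[-0.654,-0.61,0],-0.142]
    - [[-0.654,-0.61,0],-0.142]
    - [[-0.654,-0.61,0],-0.142]
    - [[-0.654,-0.61,0.05],-0.142]
    - [[-0.654,-0.61,0.1],-0.142]
    - [[-0.654,-0.61,0.14],-0.142]
    - [[-0.654,-0.61,0.14],-0.142]
    - [[-0.654,-0.61,0.14],-0.142]

```text
time_s: 3.5
tool_pos: [0.6475, -0.1071, 0.0925]
tool_rot: [180.0, 0.1, 175.2]
force: [0.5, -0.1, -0.5]
grip_width: 0.0499
```

```bash
python3 - <<'E'
from h import *
shift(-.152,-.090,.0125,90)
im,_=env.read_camera("wrist"); cv2.imwrite("pics/w1.png",im[:,:,::-1])
E
```

```text
target [ 0.6465 -0.1076  0.0125] shift [ 0.0012 -0.0006  0.08  ] turn 0.0007 now jig [-151.4  -91. ] z 0.0925 yawj 90.04 rp [1.7998e+02 1.4000e-01] F [ 0.5 -0.1 -0.5] 0.04994540911526146 3.5
```

View pics/w1.png

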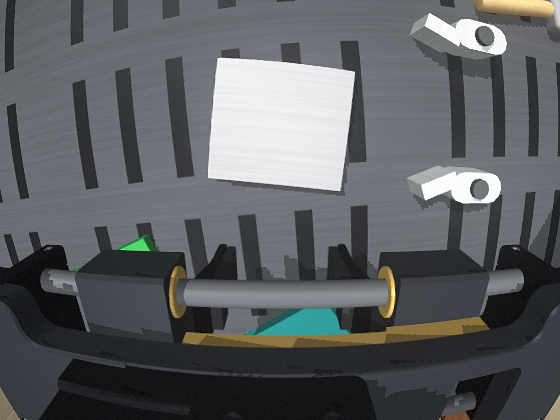

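move_arm:
  steps:
    - [[0,0,0.04],0]
    - [[0,0,0.07],0]
    - [[0,0,0.078],0]
    - [[0,0,0.078],0]
    - [[0.005,0,0.078],0]
    - [[0.01,0,0.078],0]
    - [[0.014,0,0.078],0]
    - [[0.018,0,0.078],0]
    - [[0.022,0,0.078],0]
    - [[0.025,0,0.078],0]
    - [[0.028,0,0.078],0]
    - [[0.03,0,0.078],0]
    - [[0.03,0,0.078],0]
    - [[0.03,0,0.078],0]

```text
time_s: 5.3
tool_pos: [0.6177, -0.1047, 0.0133]
tool_rot: [180.0, 0.1, 175.2]
force: [5.4, 0.7, 1.8]
grip_width: 0.0498
```

```bash
python3 - <<'E'
from h import *
shift(-.152,-.0545,.0125,90)
im,d=env.read_camera("top"); cv2.imwrite("pics/t2.png",cv2.resize(im[150:310,140:420],None,fx=2.5,fy=2.5)[:,:,::-1])
rc,P,a=fitrect("top",d,im,(352,230),45); print(rc,a,tojig(np.array(rc[0])/1000))
E
```

```text
target [ 0.6111 -0.1046  0.0125] shift [ 0.0066 -0.0005  0.0008] turn 0.0005 now jig [-151.5  -61.1] z 0.0133 yawj 90.03 rp [1.7998e+02 1.4000e-01] F [5.4 0.7 1.8] 0.04981026393888612 5.3
((561.7821655273438, -62.706077575683594), (27.509023666381836, 83.66302490234375), 73.25817108154297) 392 [-0.1143517  -0.00185738]
```

View pics/t2.png

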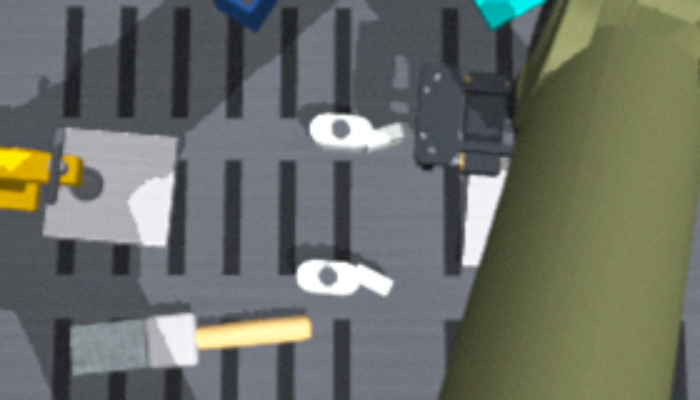

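The arm hides the plate from above, so I'll use the wrist camera.

```bash
cat >> h.py <<'E'
def wplane(uv,h,o):
    c=env.calibration("wrist"); K=np.array(c["intrinsics"]); Mt=np.array(c["mount"])
    T=np.eye(4); T[:3,:3]=R.from_euler('xyz',o["tool_rot"],degrees=True).as_matrix(); T[:3,3]=o["tool_pos"]; T=T@Mt
    q=(np.asarray(uv,float)-K[:2,2])/K[0,0]; r=np.linalg.norm(q,axis=1); s=np.sinc(r/np.pi)
    ray=np.c_[q[:,0]*s,-q[:,1]*s,-np.cos(r)]@T[:3,:3].T; p=T[:3,3]
    return p+ray*((h-p[2])/ray[:,2])[:,None]
def wlook(name,scale=1.3,vmin=150):
    o=env.get_obs(); im,d=env.read_camera("wrist"); cv2.imwrite(f"pics/{name}.png",im[:,:,::-1])
    rs=env.cut_out("wrist","plate"); out=[]
    for r in rs[:3]:
        m=r["region"].astype(np.uint8); cn=max(cv2.findContours(m,cv2.RETR_EXTERNAL,cv2.CHAIN_APPROX_NONE)[0],key=len)[:,0]
        P=wplane(cn,.012,o)[:,:2]; J=np.array([tojig(x) for x in P])*1000; rc=cv2.minAreaRect(J.astype(np.float32))
        print("plate",round(r["conf"],2),np.round(r["uv"]),"centre",np.round(rc[0],1),"size",np.round(rc[1],1),"ang",round(rc[2],1),"corners",np.round(cv2.boxPoints(rc),1).tolist())
    return im,o
E
python3 - <<'E'
from h import *
wlook("w2")
E
```

```text
plate 0.58 [270. 158.] centre [-156.6   -4.5] size [ 90.1 100.3] ang 89.9 corners [[-206.8000030517578, -49.5], [-106.4000015258789, -49.599998474121094], [-106.4000015258789, 40.5], [-206.6999969482422, 40.599998474121094]]
```

View pics/w2.png

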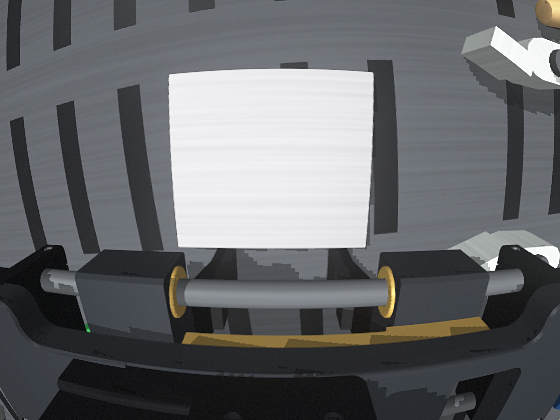

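The view shows the plate square at (270,158), measured 90.1 x 100.3 mm and still 4.5 mm off centre. I'll push it that far and lift away.

move_arm:
  steps:
    - [[0.002,0,0],0]
    - [[0.004,0,0],0]
    - [[0.0045,0,0],0]
    - [[0.0045,0,0],0]
    - [[0.0045,0,0],0]
    - [[-0.01,0,0],0]
    - [[-0.03,0,0],0]
    - [[-0.03,0,-0.04],0]
    - [[-0.03,0,-0.08],0]
    - [[-0.03,0,-0.08],0]

```text
time_s: 6.7
tool_pos: [0.6469, -0.1088, 0.0953]
tool_rot: [-180.0, 0.1, 175.2]
force: [-0.2, 0.6, 0.2]
grip_width: 0.0502
```

```bash
python3 - <<'E'
from h import *
wlook("w3")
shift(-.245,0,.09,0)
E
```

```text
plate 0.95 [278. 101.] centre [-157.2   -0.3] size [ 89.9 100.3] ang 89.9 corners [[-207.3000030517578, -45.20000076293945], [-107.0999984741211, -45.29999923706055], [-107.0, 44.599998474121094], [-207.1999969482422, 44.70000076293945]]
plate 0.78 [304. 323.] centre [-138.4 -183.7] size [95.5 29.5] ang 0.4 corners [[-186.3000030517578, -169.3000030517578], [-186.0, -198.8000030517578], [-90.5, -198.10000610351562], [-90.69999694824219, -168.5]]
plate 0.73 [146. 242.] centre [-272.8 -109.2] size [35.7 14.3] ang 1.8 corners [[-290.79998779296875, -102.5999984741211], [-290.3999938964844, -116.9000015258789], [-254.6999969482422, -115.69999694824219], [-255.1999969482422, -101.4000015258789]]
target [ 0.549  -0.1927  0.09  ] shift [ 0.0884 -0.0928  0.0021] turn 1.5704 now jig [-152.3  -88.4] z 0.0918 yawj 89.98 rp [-1.8e+02 -1.6e-01] F [-1.7 -0.3 -0.3] 0.050429888582263306 6.8
```

move_arm:
  steps:
    - [[0.02,-0.05,0],0.18]
    - [[0.04,-0.093,0],0.36]
    - [[0.07,-0.093,0],0.54]
    - [[0.088,-0.093,0],0.72]
    - [[0.088,-0.093,0],0.9]
    - [[0.088,-0.093,0],1.08]
    - [[0.088,-0.093,0],1.26]
    - [[0.088,-0.093,0],1.44]
    - [[0.088,-0.093,0],1.57]
    - [[0.088,-0.093,0],1.57]
    - [[0.088,-0.093,0],1.57]
    - [[0.088,-0.093,0],1.57]

```text
time_s: 8.3
tool_pos: [0.5505, -0.1927, 0.0922]
tool_rot: [-180.0, -0.0, 85.3]
force: [-0.3, 0.3, 0.4]
grip_width: 0.0499
```

```bash
python3 - <<'E'
from h import *
wlook("w4")
shift(-.240,0,.0125,0)
E
```

```text
plate 0.82 [471. 238.] centre [-251.9 -158.2] size [105.2  59.7] ang 75.1 corners [[-294.29998779296875, -201.3000030517578], [-236.60000610351562, -216.8000030517578], [-209.5, -115.0999984741211], [-267.20001220703125, -99.69999694824219]]
plate 0.71 [522.  92.] centre [-127.2 -220. ] size [ 92.  107.8] ang 34.2 corners [[-195.5, -201.3000030517578], [-135.0, -290.3999938964844], [-58.900001525878906, -238.8000030517578], [-119.4000015258789, -149.60000610351562]]
target [ 0.5494 -0.1878  0.0125] shift [ 0.0048 -0.0018  0.08  ] turn 0.0015 now jig [-244.8   -1.8] z 0.0925 yawj 0.08 rp [-1.8e+02 -2.0e-02] F [0.9 0.2 0.8] 0.04981418757018957 8.4
```

View pics/w4.png

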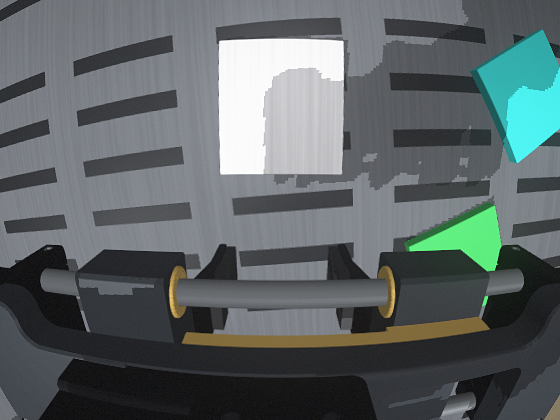

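The plate lies square ahead at (281,105). I'll lower the hand and push to just before the noses.

move_arm:
  steps:
    - [[0,-0.002,0.04],0]
    - [[0,-0.002,0.07],0]
    - [[0,-0.002,0.08],0]
    - [[0,-0.002,0.08],0]
    - [[0.01,-0.002,0.08],0]
    - [[0.02,-0.002,0.08],0]
    - [[0.026,-0.002,0.08],0]
    - [[0.03,-0.002,0.08],0]
    - [[0.035,-0.002,0.08],0]
    - [[0.04,-0.002,0.08],0]
    - [[0.045,-0.002,0.08],0]
    - [[0.05,-0.002,0.08],0]
    - [[0.055,-0.002,0.08],0]
    - [[0.06,-0.002,0.08],0]
    - [[0.065,-0.002,0.08],0]
    - [[0.07,-0.002,0.08],0]
    - [[0.073,-0.002,0.08],0]
    - [[0.073,-0.002,0.08],0]
    - [[0.073,-0.002,0.08],0]

```text
time_s: 10.78
tool_pos: [0.5551, -0.122, 0.0132]
tool_rot: [179.9, 0.2, 85.2]
force: [-0.1, -5.8, 1.2]
grip_width: 0.0499
```

```bash
python3 - <<'E'
from h import *
im,o=wlook("w5")
shift(-.150,0,.0125,0)
t,d=env.read_camera("top"); rc,P,a=fitrect("top",d,t,(300,230),60); print(rc,a)
s=cv2.resize(t[150:310,140:420],None,fx=1.9,fy=1.9); s=cv2.copyMakeBorder(s,0,0,0,560-532,cv2.BORDER_CONSTANT)
cv2.imwrite("pics/c5.png",np.vstack([im[:290],s])[:,:,::-1])
E
```

```text
plate 0.9 [281. 149.] centre [-1.125e+02  1.000e-01] size [90.8 99.9] ang 89.8 corners [[-162.60000610351562, -45.099998474121094], [-62.70000076293945, -45.5], [-62.400001525878906, 45.29999923706055], [-162.3000030517578, 45.70000076293945]]
plate 0.6 [553. 194.] centre [-145.3 -173.1] size [91.5 31.3] ang 16.7 corners [[-193.60000610351562, -171.3000030517578], [-184.60000610351562, -201.3000030517578], [-97.0, -174.89999389648438], [-106.0, -145.0]]
plate 0.48 [455. 414.] centre [-323.9 -150.3] size [37.9 10.9] ang 71.7 corners [[-335.0, -166.60000610351562], [-324.6000061035156, -170.0], [-312.70001220703125, -134.0], [-323.1000061035156, -130.60000610351562]]
target [ 0.5569 -0.0981  0.0125] shift [ 0.024  -0.0001  0.0006] turn -0.0005 now jig [-1.74e+02 -1.00e-01] z 0.0132 yawj -0.03 rp [1.7993e+02 1.5000e-01] F [ 0.2 -5.   1.4] 0.05014439074814464 10.875
((561.0648193359375, -53.924991607666016), (87.5528793334961, 90.44445037841797), 85.27759552001953) 1859
```

View pics/c5.png

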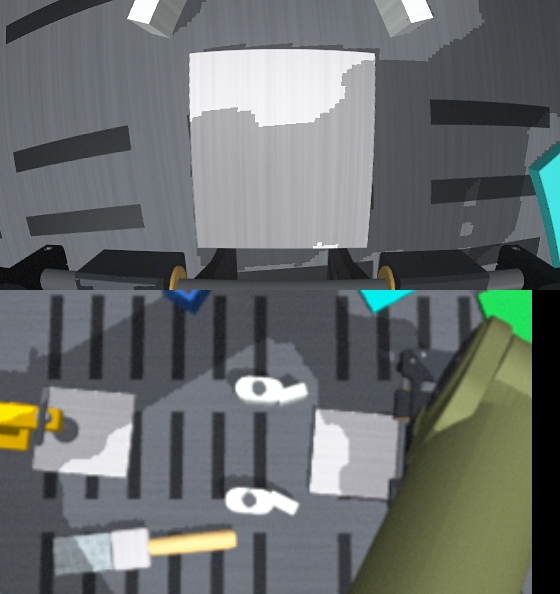

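```bash
python3 - <<'E'
from h import *
o=env.get_obs()
im=cv2.imread("pics/w5.png")
cv2.imwrite("pics/n5.png",np.hstack([cv2.resize(im[0:50,115:215],None,fx=4,fy=4),cv2.resize(im[0:50,350:450],None,fx=4,fy=4)]))
for h in(.03,):
  print((np.array([tojig(p) for p in wplane([(128,18),(163,24),(433,18),(398,26)],h,o)])*1000).round(1))
t,d=env.read_camera("top"); hsv=cv2.cvtColor(t,cv2.COLOR_RGB2HSV); g=cv2.cvtColor(t,cv2.COLOR_RGB2GRAY)
# plate edges in top image: sample gray profiles across jig y at several jig x, z=.012
for x in(-.1,-.09,-.08,-.07):
  r=[]
  for s in(1,-1):
    ys=np.arange(.035,.055,.0002)*s; X=np.array([np.r_[J0+x*U+y*V,.012] for y in ys]); uv=proj("top",X).astype(np.float32)
    pr=cv2.remap(g,uv[None,:,0],uv[None,:,1],cv2.INTER_LINEAR)[0].astype(float); pr=np.convolve(pr,np.ones(15)/15,'valid')
    r.append(ys[7+np.argmin(np.diff(pr))]*1000)
  print(x,np.round(r,1),"mid",np.mean(r))
E
```

```text
[[-45.9  69.9]
 [-51.8  52.2]
 [-46.3 -68.5]
 [-53.1 -50.8]]
-0.1 [ 44.  -46.4] mid -1.1999999999999922
-0.09 [ 43.8 -45.6] mid -0.899999999999995
-0.08 [ 43.6 -46. ] mid -1.1999999999999922
-0.07 [ 44.4 -46. ] mid -0.7999999999999936
```

View pics/n5.png

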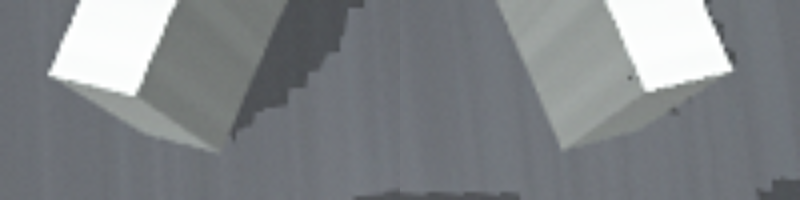

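Both cameras put the plate about 1 mm off the middle of the noses, towards -y, and square. I'll steer +1 mm while pushing on.

move_arm:
  steps:
    - [[0.005,-0.0003,0],0]
    - [[0.01,-0.0006,0],0]
    - [[0.015,-0.001,0],0]
    - [[0.02,-0.001,0],0]
    - [[0.025,-0.001,0],0]
    - [[0.03,-0.001,0],0]
    - [[0.035,-0.001,0],0]
    - [[0.04,-0.001,0],0]
    - [[0.045,-0.001,0],0]
    - [[0.05,-0.001,0],0]
    - [[0.055,-0.001,0],0]
    - [[0.06,-0.001,0],0]
    - [[0.06,-0.001,0],0]

```text
time_s: 12.6
tool_pos: [0.5592, -0.0619, 0.0132]
tool_rot: [179.9, 0.1, 85.2]
force: [0.8, -4.2, 3.0]
grip_width: 0.0499
```

```bash
python3 - <<'E'
from h import *
im,o=wlook("w6")
shift(-.05,0,.0125,0)
cv2.imwrite("pics/w6c.png",im[:290][:,:,::-1])
E
```

```text
plate 0.93 [549. 244.] centre [-111.3 -176.5] size [41.4 34.7] ang 21.2 corners [[-136.89999389648438, -167.8000030517578], [-124.30000305175781, -200.1999969482422], [-85.69999694824219, -185.1999969482422], [-98.30000305175781, -152.89999389648438]]
plate 0.78 [284. 146.] centre [-52.1   1.2] size [ 91.2 100.3] ang 89.9 corners [[-102.4000015258789, -44.29999923706055], [-2.0, -44.5], [-1.899999976158142, 46.70000076293945], [-102.30000305175781, 46.79999923706055]]
plate 0.64 [454. 412.] centre [-263.8 -148.3] size [36.7  9.6] ang 71.8 corners [[-274.1000061035156, -164.1999969482422], [-265.0, -167.1999969482422], [-253.5, -132.39999389648438], [-262.6000061035156, -129.39999389648438]]
target [0.5653 0.0016 0.0125] shift [0.0637 0.0008 0.0005] turn -0.0004 now jig [-113.7    0.8] z 0.0132 yawj -0.02 rp [1.7993e+02 1.2000e-01] F [-0.5 -4.8  3.3] 0.04988032976359127 12.7
```

View pics/w6c.png

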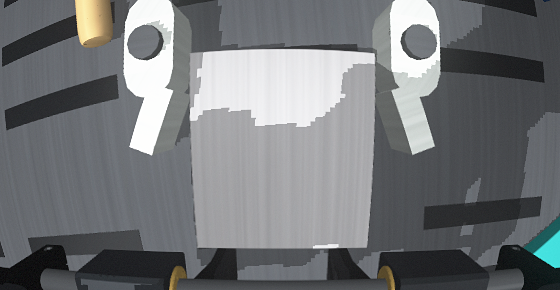

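The plate is in the gap with equal margins on both sides and an unchanged push force of about 5 N, so I'll continue.

move_arm:
  steps:
    - [[0.007,0,0],0]
    - [[0.014,0,0],0]
    - [[0.021,0,0],0]
    - [[0.028,0,0],0]
    - [[0.035,0,0],0]
    - [[0.042,0,0],0]
    - [[0.049,0,0],0]
    - [[0.056,0,0],0]
    - [[0.063,0,0],0]
    - [[0.07,0,0],0]
    - [[0.077,0,0],0]
    - [[0.084,0,0],0]
    - [[0.091,0,0],0]
    - [[0.098,0,0],0]
    - [[0.105,0,0],0]
    - [[0.112,0,0],0]
    - [[0.118,0,0],0]
    - [[0.122,0,0],0]
    - [[0.122,0,0],0]

```text
time_s: 15.08
tool_pos: [0.5694, 0.0593, 0.0132]
tool_rot: [179.9, 0.1, 85.2]
force: [-0.0, -6.4, 3.9]
grip_width: 0.05
```

```bash
python3 - <<'E'
from h import *
im,o=wlook("w7")
shift(.0214,0,.0125,0)
cv2.imwrite("pics/w7c.png",im[:290][:,:,::-1])
E
```

```text
plate 0.56 [282. 149.] centre [69.4  1.3] size [90.9 99.8] ang 89.6 corners [[19.200000762939453, -43.79999923706055], [119.0, -44.5], [119.69999694824219, 46.29999923706055], [19.899999618530273, 47.099998474121094]]
target [0.5713 0.0727 0.0125] shift [0.0136 0.0008 0.0006] turn -0.0007 now jig [7.8 0.8] z 0.0132 yawj -0.04 rp [1.7995e+02 1.4000e-01] F [-0.5 -7.2  4.2] 0.050310377759117064 15.175
```

View pics/w7c.png

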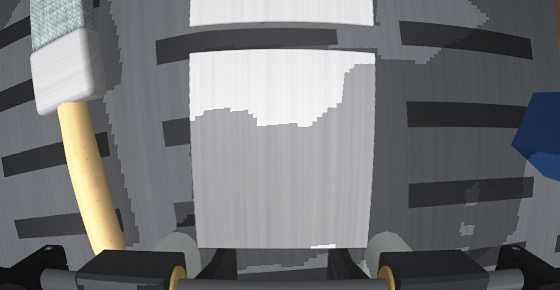

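About 13 mm is left to the clamped plate edge, and the sides are in line to within 1 mm. Now the gentle final approach.

move_arm:
  steps:
    - [[0.003,-0.0003,0],0]
    - [[0.006,-0.0005,0],0]
    - [[0.009,-0.0005,0],0]
    - [[0.0105,-0.0005,0],0]
    - [[0.012,-0.0005,0],0]
    - [[0.013,-0.0005,0],0]
    - [[0.014,-0.0005,0],0]
    - [[0.014,-0.0005,0],0]

```text
time_s: 16.18
tool_pos: [0.5699, 0.0723, 0.0132]
tool_rot: [180.0, 0.2, 85.1]
force: [-1.1, -6.8, 4.9]
grip_width: 0.05
```

```bash
python3 - <<'E'
from h import *
im,o=wlook("w8")
shift(.0214,0,.0125,0)
cv2.imwrite("pics/w8c.png",cv2.resize(im[0:130,160:410],None,fx=3,fy=3,interpolation=cv2.INTER_CUBIC)[:,:,::-1])
E
```

```text
plate 0.8 [281. 147.] centre [82.5  1.5] size [90.1 99.2] ang 89.9 corners [[32.79999923706055, -43.400001525878906], [132.0, -43.599998474121094], [132.1999969482422, 46.5], [33.0, 46.70000076293945]]
target [0.5713 0.0727 0.0125] shift [0.0005 0.0013 0.0007] turn -0.0013 now jig [20.9  1.3] z 0.0132 yawj -0.08 rp [179.96   0.19] F [ 0.1 -8.6  4.1] 0.05049465435603661 16.275
```

View pics/w8c.png

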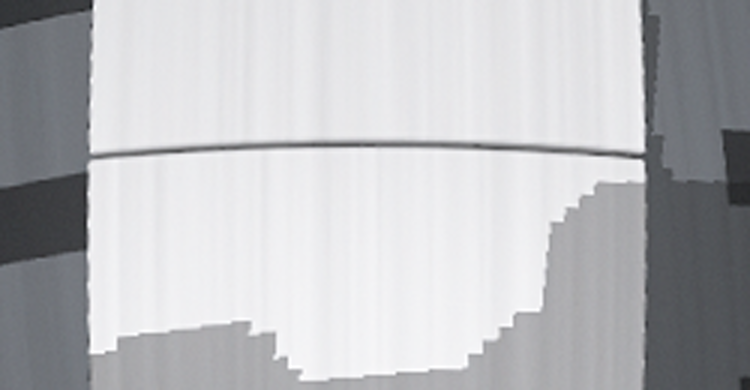

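The sides are lined up, with a sub-millimetre seam left. I'll push on until the force rises.

move_arm:
  steps:
    - [[0.0005,0,0],0]
    - [[0.001,0,0],0]
    - [[0.0015,0,0],0]
    - [[0.002,0,0],0]
    - [[0.002,0,0],0]
    - [[0.002,0,0],0]

```text
time_s: 17.02
tool_pos: [0.57, 0.0729, 0.0132]
tool_rot: [180.0, 0.3, 85.1]
force: [-1.2, -9.3, 4.7]
grip_width: 0.0497
```

move_arm:
  steps:
    - [[0.001,0,0],0]
    - [[0.002,0,0],0]
    - [[0.003,0,0],0]
    - [[0.003,0,0],0]
    - [[0.003,0,0],0]

```text
time_s: 17.65
tool_pos: [0.57, 0.0731, 0.0132]
tool_rot: [180.0, 0.5, 85.0]
force: [-2.3, -13.8, 6.0]
grip_width: 0.0504
```

```bash
python3 - <<'E'
from h import *
im,o=wlook("w9")
shift(.0214,0,.0125,0)
cv2.imwrite("pics/w9c.png",cv2.resize(im[0:130,160:410],None,fx=3,fy=3,interpolation=cv2.INTER_CUBIC)[:,:,::-1])
a=cv2.imread("pics/w8.png",0); g=cv2.cvtColor(im,cv2.COLOR_RGB2GRAY)
for c in(195,220,250,280,310,340,370): print(c,[(k[40:60,c].min(),int(k[40:60,c].argmin())+40) for k in(a,g)])
E
```

```text
plate 0.62 [280. 148.] centre [83.1  1.8] size [ 90.7 100. ] ang 89.8 corners [[32.900001525878906, -43.400001525878906], [132.89999389648438, -43.79999923706055], [133.3000030517578, 46.900001525878906], [33.20000076293945, 47.29999923706055]]
target [0.5713 0.0727 0.0125] shift [-0.0002  0.0013  0.0007] turn -0.0033 now jig [21.6  1.3] z 0.0132 yawj -0.19 rp [179.97   0.48] F [ -3.  -13.5   5.5] 0.05008422811800654 17.75
195 [(np.uint8(115), 51), (np.uint8(163), 52)]
220 [(np.uint8(90), 50), (np.uint8(154), 50)]
250 [(np.uint8(110), 48), (np.uint8(170), 49)]
280 [(np.uint8(103), 48), (np.uint8(135), 48)]
310 [(np.uint8(107), 48), (np.uint8(165), 48)]
340 [(np.uint8(115), 49), (np.uint8(138), 50)]
370 [(np.uint8(93), 52), (np.uint8(104), 52)]
```

move_arm:
  steps:
    - [[0.001,0,0],0.003]
    - [[0.002,0,0],0.003]
    - [[0.003,0,0],0.003]
    - [[0.003,0,0],0.003]
    - [[0.003,0,0],0.003]

```text
time_s: 18.38
tool_pos: [0.57, 0.0732, 0.0132]
tool_rot: [180.0, 0.7, 84.8]
force: [-2.8, -18.8, 7.3]
grip_width: 0.05
```

```bash
python3 - <<'E'
from h import *
im,o=wlook("w10")
shift(.0214,0,.0125,0)
cv2.imwrite("pics/w10c.png",cv2.resize(im[0:130,160:410],None,fx=3,fy=3,interpolation=cv2.INTER_CUBIC)[:,:,::-1])
g=cv2.cvtColor(im,cv2.COLOR_RGB2GRAY)
for c in(195,220,250,280,310,340,360,370): print(c,g[40:60,c].min())
E
```

```text
plate 0.86 [281. 148.] centre [83.   1.5] size [ 90.4 100.6] ang 89.6 corners [[32.400001525878906, -43.400001525878906], [133.0, -44.0], [133.60000610351562, 46.400001525878906], [33.0, 47.0]]
target [0.5713 0.0727 0.0125] shift [-0.0004  0.0014  0.0007] turn -0.0071 now jig [21.8  1.4] z 0.0132 yawj -0.41 rp [179.98   0.68] F [ -3.5 -18.7   7.7] 0.04994788931631764 18.475
195 170
220 159
250 155
280 125
310 168
340 134
360 124
370 116
```

It is home: 5 N more force moved it only 0.1 mm. I'll retreat straight back, then lift.

move_arm:
  steps:
    - [[-0.003,0,0],0]
    - [[-0.006,0,0],0]
    - [[-0.01,0,0],0]
    - [[-0.02,0,0],0]
    - [[-0.035,0,0],0]
    - [[-0.05,0,0],0]
    - [[-0.05,0,-0.03],0]
    - [[-0.05,0,-0.08],0]
    - [[-0.05,0,-0.14],0]
    - [[-0.07,0,-0.18],0]
    - [[-0.12,0,-0.18],0]
    - [[-0.17,0,-0.18],0]
    - [[-0.22,0,-0.18],0]
    - [[-0.27,0,-0.18],0]
    - [[-0.32,0,-0.18],0]
    - [[-0.32,0,-0.18],0]
    - [[-0.32,0,-0.18],0]

```text
time_s: 20.6
tool_pos: [0.5426, -0.2352, 0.1923]
tool_rot: [-180.0, -0.1, 85.0]
force: [0.6, -0.1, -1.0]
grip_width: 0.0503
```

```bash
python3 - <<'E'
from h import *
shift(0,0,.2,0)
t,d=env.read_camera("top"); cv2.imwrite("pics/end.png",t[:,:,::-1]); g=cv2.cvtColor(t,cv2.COLOR_RGB2GRAY)
def edge(a,b,h=.012,sgn=1):
    n=120; X=np.array([np.r_[J0+p[0]*U+p[1]*V,h] for p in np.linspace(a,b,n)]); uv=proj("top",X).astype(np.float32)
    pr=np.convolve(cv2.remap(g,uv[None,:,0],uv[None,:,1],cv2.INTER_LINEAR)[0].astype(float),np.ones(9)/9,'valid')
    return np.linspace(a,b,n)[4+np.argmin(np.diff(pr))]*1000
for x in(.045,.065,.085,.105,.125,.145,.16): print(x,[round(edge((x,s*.033),(x,s*.057))[1],1) for s in(1,-1)])
for y in(-.03,-.015,0,.015,.03): print("trail",y,edge((.045,y),(.02,y))[0].round(1))
for y in(-.04,-.02,0,.02,.04):
    X=np.array([np.r_[J0+x*U+y*V,.012] for x in np.linspace(.12,.145,60)]); uv=proj("top",X).astype(np.float32); pr=cv2.remap(g,uv[None,:,0],uv[None,:,1],cv2.INTER_LINEAR)[0]; print("seam min/med",y,pr.min(),np.median(pr))
for q in("tube","hammer","brush"):
    for r in env.cut_out("top",q)[:1]: print(q,round(r["conf"],2),np.round(r["uv"]),r["region"].sum())
E
```

```text
target [0.5695 0.0514 0.2   ] shift [ 0.2879  0.0019 -0.0074] turn -0.0032 now jig [-287.9    2.8] z 0.1923 yawj -0.18 rp [-1.7999e+02 -6.0000e-02] F [ 0.6 -0.1 -1. ] 0.05027108189650628 20.6
0.045 [np.float64(45.9), np.float64(-43.9)]
0.065 [np.float64(45.5), np.float64(-44.3)]
0.085 [np.float64(45.3), np.float64(-44.7)]
0.105 [np.float64(45.1), np.float64(-44.9)]
0.125 [np.float64(46.5), np.float64(-45.3)]
0.145 [np.float64(44.3), np.float64(-45.5)]
0.16 [np.float64(44.5), np.float64(-44.5)]
trail -0.03 33.9
trail -0.015 32.6
trail 0 33.2
trail 0.015 33.9
trail 0.03 32.4
seam min/med -0.04 142 175.0
seam min/med -0.02 136 171.0
seam min/med 0 143 177.0
seam min/med 0.02 177 220.0
seam min/med 0.04 214 239.0
tube 0.79 [230. 142.] 506
hammer 0.58 [151. 133.] 1537
brush 0.7 [204. 285.] 1547
```

```bash
cat > m.py <<'E'
from h import *
g=np.mean([cv2.cvtColor(env.read_camera("top")[0],cv2.COLOR_RGB2GRAY).astype(np.float32) for _ in range(4)],0).astype(np.float32)
def edge(a,b,h=.012):
    n=160; L=np.linspace(a,b,n); uv=proj("top",np.array([np.r_[J0+p[0]*U+p[1]*V,h] for p in L])).astype(np.float32)
    pr=np.convolve(cv2.remap(g,uv[None,:,0],uv[None,:,1],cv2.INTER_LINEAR)[0],np.ones(9)/9,'valid')
    lv=(pr[:40].mean()+pr[-40:].mean())/2; k=np.argmax(pr<lv); return L[4+k]*1000
def line(nm,P,i):
    P=np.array(P); c=np.polyfit(P[:,1-i],P[:,i],1)
    for _ in range(3):
        r=P[:,i]-np.polyval(c,P[:,1-i]); k=abs(r)<max(.6,2*np.median(abs(r))); c=np.polyfit(P[k,1-i],P[k,i],1)
    print(nm,"ang",round(np.degrees(np.arctan(c[0]))*(1 if i else -1),2),"mid",round(np.polyval(c,P[:,1-i].mean()),2),"n",k.sum(),"res",r[k].std().round(2))
xs=np.arange(.038,.129,.001); xc=np.arange(.138,.175,.001)
for s in(1,-1):
    line(f"loose side {s}",[edge((x,s*.033),(x,s*.057)) for x in xs],1)
    line(f"clamp side {s}",[edge((x,s*.033),(x,s*.057)) for x in xc],1)
line("trail",[edge((.045,y),(.021,y)) for y in np.arange(-.04,.04,.001)],0)
line("far",[edge((.221,y),(.245,y)) for y in np.r_[np.arange(-.04,-.02,.001),np.arange(.02,.04,.001)]],0)
E
python3 m.py
```

```text
loose side 1 ang -0.0 mid 45.56 n 88 res 0.31
clamp side 1 ang 0.83 mid 45.45 n 34 res 0.23
loose side -1 ang -0.42 mid -44.73 n 80 res 0.3
clamp side -1 ang -0.01 mid -45.11 n 37 res 0.31
trail ang -0.3 mid 33.14 n 74 res 0.28
far ang -5.7 mid 230.06 n 33 res 0.38
```

```bash
python3 -c "
from h import *
a=cv2.imread('pics/top0.png'); b=cv2.imread('pics/end.png')
for nm,(x0,y0,x1,y1) in dict(tube=(220,125,256,165),hammer=(118,102,222,150),brush=(165,272,268,304)).items():
    print(nm,cv2.phaseCorrelate(*[np.float32(cv2.Canny(k[y0:y1,x0:x1],80,200)) for k in(a,b)]))
print(env.get_obs()['force'],env.sign_off())"
```

```text
tube ((-0.1809767943571572, 0.01307508082611264), 0.7967972596486409)
hammer ((-0.0010001067325546842, 0.003961665444048634), 0.9784794712876096)
brush ((-0.012494089159240218, -0.15686990262577538), 0.6705700848941449)
the job is handed in; nothing more can be done
[ 0.4442348  -0.80531899  0.73420364] None
```

The loose steel plate is butted against the clamped plate with its sides lined up, and the job is handed in. It took about 21 s of the 72 s allowed. I squared and centred it with a two-finger push on its side. Then I pushed it from behind through the gap until it stopped, and lifted the hand clear.

- **Butted home:** the push force climbed from about 7 N to 19 N while the plate barely moved, about 0.1 mm on the last push. Its trailing edge measures x = 33.1 mm against a target of 33.
- **Sides:** they line up with the clamped plate to within about 0.4 mm.
- **Squareness:** the loose plate measures within about 0.4° of square to the jig, which is about as fine as the cameras can tell.
- **Tube, hammer and brush:** comparing the first and last overhead pictures, none moved by more than 0.2 pixel. The hand ended clear of everything, and the wrist force read about zero.

**Checks that disagreed:**
- A cruder first edge reading hinted at nearly 1° of skew; the finer fit did not confirm it.
- The fits to the clamped plate's edges scattered more. One side read 0.8°, and its far edge, near the clamp, was unusable.
- At the last push the seam still looked slightly darker towards its right end, so a gap of a few tenths of a millimetre there cannot be ruled out.

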